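# Close up the row of glass dye bottles

### The job

Shelve the two square glass bottles from the bench in the wooden rack, beside the square bottle already there, which stays the one nearest the bookend. Then press the whole row lightly against the bookend (a few newtons, enough to feel it come up against it) so that the three stand upright and square, side by side, touching one another and the bookend, and let go. The glass is thin and cracks above 15 N, so grip it with less than that, set it down and push gently, tip no bottle, and leave everything else on the bench where it is.

Things in the scene. Friction and masses are not known exactly. Their poses are not given: they have to be found in the camera images.
- bottle_a: squat square amber glass bottle, 60 x 60 mm body (edges rounded 3 mm) 58 mm tall, then neck and round black cap 40 mm in diameter, 80 mm tall in all, about 0.2 kg (contents vary); origin at the centre of its underside, z up, x and y square to its side faces. Thin glass: cracks above 15 N. At the start it stands on the bench to the robot's right.
- bottle_b: squat square amber glass bottle, 60 x 60 mm body (edges rounded 3 mm) 58 mm tall, then neck and round black cap 40 mm in diameter, 80 mm tall in all, about 0.2 kg (contents vary); origin at the centre of its underside, z up, x and y square to its side faces. Thin glass: cracks above 15 N. At the start it stands on the bench to the robot's right.
- bottle_c: squat square amber glass bottle, 60 x 60 mm body (edges rounded 3 mm) 58 mm tall, then neck and round black cap 40 mm in diameter, 80 mm tall in all, about 0.2 kg (contents vary); origin at the centre of its underside, z up, x and y square to its side faces. Thin glass: cracks above 15 N. At the start it stands in the rack, some way short of the bookend.
- rack: fixed pale wooden rack lying on the bench: a board 88 mm (x) by 360 mm (y), 15 mm thick, with a lip along each long side, 6 mm wide and rising 8 mm above the board; 76 mm free between the lips, open at both ends. Origin at the centre of its underside on the bench; y runs along the rack towards the bookend's end (robot's left), x across it away from the robot.
- rack_board (a point): centre of the rack board's upper face, 15 mm above the bench, where the bottles stand; axes as the rack's.
- bookend: fixed dark wooden bookend standing across the rack near its left end, 70 mm wide, 22 mm thick, 75 mm high; it is in a different place along the rack each time. Origin at the middle of the foot of the face that looks to the bottles, on the board; the face looks to -y, the block lies on +y, axes parallel to the rack's.
- round_jar: bystander: round amber glass jar with black cap, 58 mm in diameter, 87 mm tall, on the bench near the two bottles; origin at the centre of its underside.
- glue_tin: bystander: round glue tin, 80 mm in diameter, 90 mm tall; origin at the centre of its underside.
- mug: bystander: white mug, 80 mm in diameter, 100 mm tall, handle at its +y; origin at the centre of its underside.
- mallet: bystander: hammer lying flat, 240 mm long along its x, head at +x, under 60 mm high.
- awl: bystander: awl with a wooden handle, lying flat in front of the rack, 170 mm long along its x, under 40 mm high.
Not all that is in view belongs to the job. What is shaped like the bottle_b but green or red is not meant.

How it is judged:
By the outcome, as a careful person would: the job done as asked, in the order asked, and still so for the second after the job is handed in, with the robot touching nothing.
It also fails if it takes over 72 s, if anything falls off the work surface, if the arm or the gripper's body presses on something with over 40 N, if the wrist force passes 120 N, or if a joint passes its speed limit or range.

### The arm

A 6-joint arm with a two-finger parallel gripper is mounted at the origin on the work surface. World frame = base frame: x ahead of the robot, y to its left, z up, the work surface at z = 0. Lengths are in m, angles in rad, forces in N, time in s.
With the tool pointing down it reaches from about 0.275 to 0.975 m from the base axis. Payload 8.4 kg.
Tool frame: the origin (TCP) lies midway between the tips of the shut fingers; the grasp point (between the pads) lies 19 mm behind it; z points along the fingers, y is the line along which they close (so a half turn about z gives the same grasp; the last joint's range is limited). The gripper opens to 92 mm and grips with 3 to 60 N. Pads are 20 mm wide; open, the fingers measure 128 mm over their backs; the gripper's body (75 mm by 189 mm) begins 69 mm behind the grasp point.
Start: joints at [-0.002, 0.353, 1.633, -0, 1.155, -0.002], TCP at [0.625, -0, 0.215] pointing down, gripper open.
Joint ranges: [-2.63, 2.63], [-0.92, 2.1], [0.06, 2.66], [-1.3, 4.44], [0, 2.69], [-3.02, 3.02]. Speed limits (rad/s): [2.22, 2.22, 2.79, 3.14, 3.14, 3.14].

### API

Orientations are given as a rotation vector (axis times angle).
In Python, from rig import bot, grab_frame, calibration, ticket gives the robot as it stands.
- The arm moves only by the shell command python3 -m handwheel 'ROWS' [FORCE]. ROWS is JSON, a list of rows, each an object with "dp": the shift along the tool's x, y, z in m, a list of three; "twist": the turn, a rotation vector about the tool's x, y, z in units of 8 degrees (1.0 is 8 degrees), a list of three; "hand": the closure, from 0 (fully open) to 1 (shut). A call has 1 to 12 rows; each row shifts and turns the commanded pose from where the row before left it, along the tool's axes as they then stand; what a row does not reach is not made up. A row lasts 1/8 s, in which the tool goes at most 62.5 mm and 10.7 degrees, less where a joint would pass 70% of its speed; a pose out of reach is approached as far as the arm can. A call with a gripper value outside its range is refused whole. The fingers move at their own pace and stop on an object; FORCE is the grip in N (left out, the last holds). Time passes only in rows, so rows that do not move let the fingers close. It gives the time, the measured TCP pose, the force, the opening and the grip force at its end, in the units of the state.
- bot.observe(): the state, without advancing time (a new reading comes with each control period).
- grab_frame(name): name is "scene" or "side" or "wrist"; returns the picture (480x640x3 uint8, blue, green, red); there is no depth.
- calibration(name): a dict with "vfov" (degrees; the focal length in pixels is half the picture's height over the tangent of half this angle, whatever the lens; pixels are square), "cx", "cy" (the principal point, pixels), "cam_to_world" (4x4, takes a point from camera to world coordinates). Camera axes: x right, y down, z forward; pixel columns grow to the right and rows downward; lengths in m; the calibration is good to about 2 mm. A picture is of the moment at which its call begins: read the wrist's pose just before it. calibration takes no time and is no camera call; for the wrist camera it gives the pose at the moment of the call.
- ticket.sign_off(): hands the job in; it is judged then, once.
The state is a dict: "time_s": time; "joint_positions": joint angles; "joint_vel": joint speeds; "effort": joint torques, N m; "ee_pos": TCP position; "orientation": TCP orientation; "force": force on the tool from outside, world axes, zero at the start; "torque": the same for the moment, N m; "opening": finger opening in m; "grasp_force": force on a finger pad.
Only numpy, scipy, OpenCV 4.12 (cv2) and the standard library are available. Lean on these libraries where they do the work, as an engineer would, in place of code of your own. Each camera call takes 0.05 s, during which the arm holds its last target. There are 200 camera calls.

## Working session

There is one attempt and no reset: what is moved stays moved. The work goes in short steps, Python scripts to look and compute and a shell command to move; the robot and the scene stay as the last step left them, time stands still between calls to the robot, and variables do not carry over. Pictures are saved under pics/ and viewed, at most 12 in all, crops included, and the job is handed in when it is done.

```bash
ls; mkdir -p pics
python3 - <<'E'
from rig import bot,grab_frame,calibration
import cv2
print(bot.observe())
for n in("scene","side","wrist"):
    c=calibration(n);print(n,c)
    cv2.imwrite(f"pics/{n}0.png",grab_frame(n))
E
```

```text
pics
{'time_s': 0.0, 'joint_positions': array([-2.39888023e-03,  3.53620653e-01,  1.63413168e+00,  4.00762616e-06,
        1.15524047e+00, -2.37618455e-03]), 'joint_vel': array([-7.40255240e-04, -1.10966094e-03, -6.20439502e-05,  1.07871868e-03,
       -1.31787116e-03, -1.62857925e-03]), 'effort': array([-2.43486713e-03, -5.93846583e+01, -3.34216332e+01,  6.94100303e-02,
        2.34022352e-02, -1.15005114e-04]), 'ee_pos': array([6.24489774e-01, 3.24302032e-06, 2.13881939e-01]), 'orientation': array([-2.22076463e+00, -2.22071063e+00,  1.54688524e-03]), 'force': array([-0.16734962,  0.54259324,  1.69036228]), 'torque': array([ 0.01356526, -0.02352351,  0.01955781]), 'grasp_force': 0.0, 'opening': 0.09231744557560496}
scene {'vfov': 54.437563622219024, 'cx': 322.56705854346177, 'cy': 237.22714271319114, 'cam_to_world': array([[ 0.84671858,  0.4433123 , -0.29417997,  0.84117102],
       [ 0.53184141, -0.69010158,  0.49082025, -0.48610838],
       [ 0.01457259, -0.57204372, -0.82009367,  0.89685612],
       [ 0.        ,  0.        ,  0.        ,  1.        ]])}
side {'vfov': 46.77668977088116, 'cx': 323.91567138878924, 'cy': 237.43804816356544, 'cam_to_world': array([[ 0.99921506, -0.03529734,  0.01798246,  0.49537599],
       [-0.03794593, -0.72250031,  0.69032848, -1.0530731 ],
       [-0.01137442, -0.69046898, -0.72327257,  1.17159121],
       [ 0.        ,  0.        ,  0.        ,  1.        ]])}
wrist {'vfov': 66.5871601044574, 'cx': 314.78839542693265, 'cy': 238.5181042925269, 'cam_to_world': array([[ 9.99998858e-01,  8.12982694e-04, -1.27420464e-03,
         6.24390795e-01],
       [ 4.02196170e-04, -9.55756625e-01, -2.94158312e-01,
         8.35728175e-02],
       [-1.45697514e-03,  2.94157463e-01, -9.55755860e-01,
         3.85010700e-01],
       [ 0.00000000e+00,  0.00000000e+00,  0.00000000e+00,
         1.00000000e+00]])}
```

View pics/scene0.png

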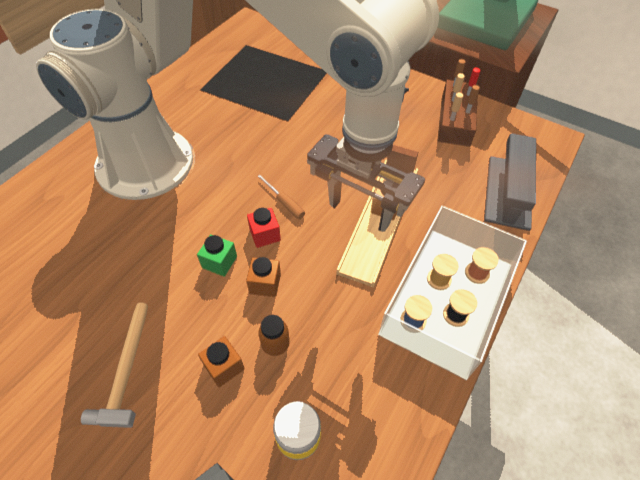

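View pics/side0.png

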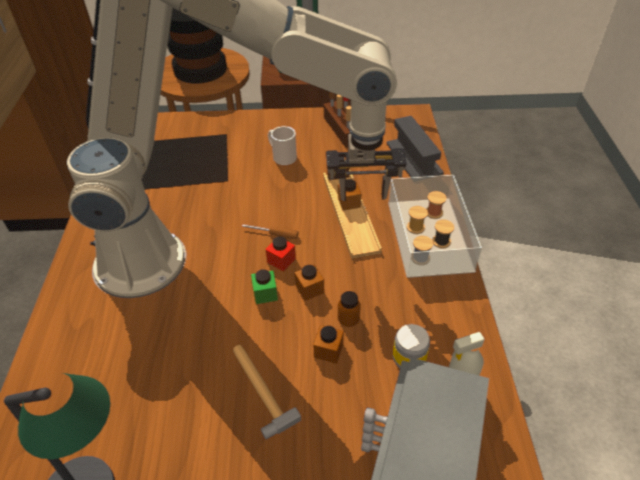

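Scene-view candidates:
- Amber square bottles at (264,276) and (221,360). These are the two I want.
- Round amber jar at (273,335), which is not wanted.
- Green at (217,254) and red at (264,227), both decoys.
- bottle_c, in the rack under the gripper.

The mallet, tin and box are clear of the path. Next I'll look at a wrist picture and a close crop to confirm.

```bash
cat > h.py <<'E'
import numpy as np
from rig import calibration
def ray(c,uv):
    f=240/np.tan(np.radians(c["vfov"]/2));T=np.array(c["cam_to_world"])
    d=T[:3,:3]@np.array([(uv[0]-c["cx"])/f,(uv[1]-c["cy"])/f,1]);return T[:3,3],d
def onz(c,uv,z):
    o,d=ray(c,uv);return (o+d*(z-o[2])/d[2]).round(4)
def proj(c,p):
    f=240/np.tan(np.radians(c["vfov"]/2));T=np.array(c["cam_to_world"])
    q=T[:3,:3].T@(np.array(p)-T[:3,3]);return (q[:2]/q[2]*f+[c["cx"],c["cy"]]).round(1)
E
python3 - <<'E'
from h import *
import cv2
s,d=calibration("scene"),calibration("side")
for n,a,b in[("A",(262,267),(309,272)),("B",(218,352),(328,334)),("jar",(272,325),(349,299)),("red",(262,215),(280,242)),("green",(214,243),(263,277))]:
    z=.087 if n=="jar" else .08
    print(n,onz(s,a,z),onz(d,b,z))
print("rack near end",[onz(s,u,.023) for u in((338,275),(372,284))], [onz(d,u,.023) for u in((357,255),(381,249))])
a=cv2.imread("pics/scene0.png")[190:400,180:310]
b=cv2.imread("pics/side0.png")[220:370,240:370]
w=cv2.imread("pics/wrist0.png")
cv2.imwrite("pics/crop.png",np.hstack([cv2.resize(a,(310,500)),cv2.resize(b,(433,500))]))
E
```

```text
A [ 0.4836 -0.1267  0.08  ] [ 0.4796 -0.132   0.08  ]
B [ 0.5235 -0.315   0.08  ] [ 0.5202 -0.3228  0.08  ]
jar [ 0.5775 -0.2217  0.087 ] [ 0.5756 -0.2286  0.087 ]
red [ 0.4041 -0.0188  0.08  ] [ 0.4033 -0.0224  0.08  ]
green [ 0.3635 -0.1335  0.08  ] [ 0.362 -0.143  0.08 ]
rack near end [array([ 0.6088, -0.0294,  0.023 ]), array([ 0.6815, -0.0092,  0.023 ])] [array([ 0.6131, -0.0286,  0.023 ]), array([ 0.682 , -0.0094,  0.023 ])]
```

View pics/wrist0.png

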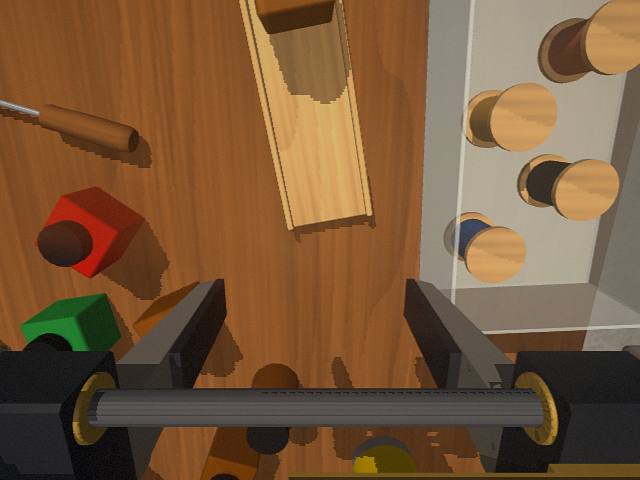

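View pics/crop.png

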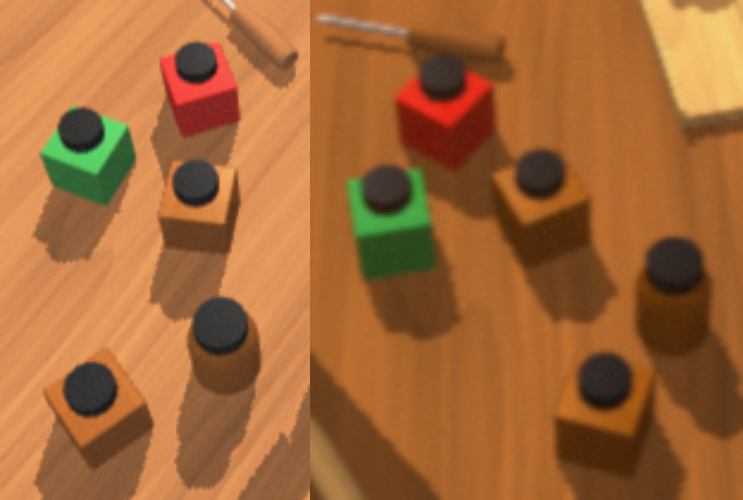

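The crop confirms it: the two amber square bottles are the upper-middle one (call it A, cap at 262,267) and the bottom-left one (B, cap at 218,352). The round jar, green and red bottles are the lookalikes. The wrist picture shows the rack's near end with corners at about (291,230) and (372,214), and bottle_c at the top edge.

Run:
```python
from h import *
s,d,w=[calibration(n) for n in("scene","side","wrist")]
P={"A":(s,[(247,276.5),(277.7,279.5),(279.8,258.5)]),"A2":(d,[(295,274),(305,290),(323.5,282)]),
"B":(s,[(198.9,355.9),(221,371.9),(242.9,358),(224,337)]),"B2":(d,[(318.6,328),(314.4,344.5),(338.4,350.5),(343.5,331.9)])}
for n,(c,L) in P.items():
    q=np.array([onz(c,u,.058)[:2] for u in L]);e=np.diff(q,axis=0)
    ctr=(q[0]+q[2])/2
    print(n,ctr.round(4),np.hypot(*e.T).round(3),np.degrees(np.arctan2(e[:,1],e[:,0])).round(1)%90)
for u in((240,0),(341,0),(291,230),(372,214)):print(onz(w,u,.023))
```

```text
A [ 0.4774 -0.1159] [0.064 0.051] [26.2 30.3]
A2 [ 0.4793 -0.1336] [0.06  0.054] [25.  26.4]
B [ 0.5256 -0.315 ] [0.054 0.046 0.057] [88.3 67.4 76.3]
B2 [ 0.5209 -0.3222] [0.047 0.058 0.053] [76.1 71.2 73.5]
[0.5593 0.1876 0.023 ]
[0.6466 0.1876 0.023 ]
[ 0.5995 -0.0187  0.023 ]
[ 0.6821 -0.0018  0.023 ]
```

```bash
python3 -m handwheel '[{"dp":[-0.032,-0.036,0],"twist":[0,0,0],"hand":0},{"dp":[-0.032,-0.036,0],"twist":[0,0,0],"hand":0},{"dp":[-0.032,-0.036,0],"twist":[0,0,0],"hand":0},{"dp":[-0.033,-0.036,0],"twist":[0,0,0],"hand":0},{"dp":[0,0,0],"twist":[0,0,-1.1],"hand":0},{"dp":[0,0,0],"twist":[0,0,-1.1],"hand":0},{"dp":[0,0,0],"twist":[0,0,-1.1],"hand":0},{"dp":[0,0,0],"twist":[0,0,0],"hand":0}]' 10
python3 - <<'E'
from h import *
from rig import bot,grab_frame
import cv2,pickle
o=bot.observe();c=calibration("wrist");pickle.dump((o,c),open("w1.pkl","wb"))
cv2.imwrite("pics/w1.png",grab_frame("wrist"));print(o["ee_pos"],o["orientation"],o["time_s"])
E
```

```text
time_s: 1.15
ee_pos: [0.4809, -0.129, 0.2145]
orientation: [-1.657, -2.669, 0.0]
force: [0.0, 0.2, 0.8]
opening: 0.0922
grasp_force: 0.0
[ 0.48085239 -0.12899376  0.21447724] [-1.65680947e+00 -2.66890681e+00  1.04193041e-04] 1.15
```

View pics/w1.png

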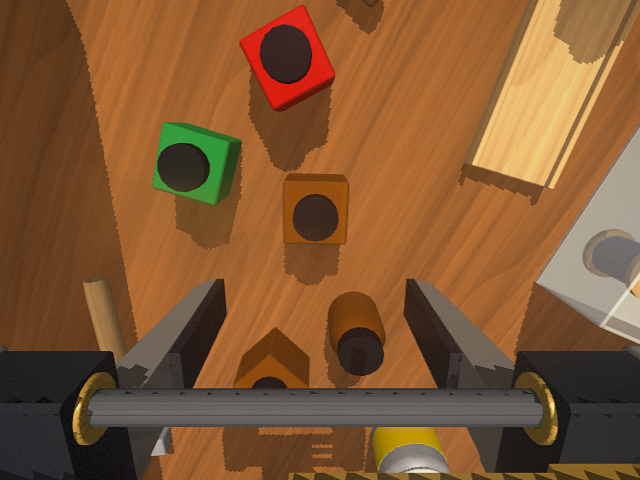

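The wrist view shows bottle A squarely aligned with the gripper. Its top face runs from about (284,182) to (347,244), with the cap centred at (316,217). The rack's end corners are at (468,163) and (551,188).

Run:
```python
from h import *
import pickle
from scipy.spatial.transform import Rotation as R
o,c=pickle.load(open("w1.pkl","rb"))
q=np.array([onz(c,u,.058)for u in((285,182),(348,182),(347,244),(285,243))]);m=q.mean(0)
cap=onz(c,(316,217),.08);print(q,m,cap)
Rt=R.from_rotvec(o["orientation"]).as_matrix()
for p in(m,cap):print("tool d",(Rt.T@(p-o["ee_pos"])).round(4))
e=q[1]-q[0];print(np.degrees(np.arctan2(e[1],e[0])),np.degrees(np.arctan2(Rt[1,1],Rt[0,1])))
print(onz(c,(468,163),.023),onz(c,(551,188),.023))
```

```text
[[ 0.4406 -0.1088  0.058 ]
 [ 0.4912 -0.0838  0.058 ]
 [ 0.5176 -0.1358  0.058 ]
 [ 0.4649 -0.1608  0.058 ]] [ 0.478575 -0.1223    0.058   ] [ 0.4774 -0.1205  0.08  ]
tool d [0.007  0.001  0.1565]
tool d [0.0091 0.0007 0.1345]
26.29264857256528 26.33746417462125
[ 0.5925 -0.0186  0.023 ] [ 0.6801 -0.0025  0.023 ]
```

```bash
python3 -m handwheel '[{"dp":[0.007,0.001,0.04],"twist":[0,0,0],"hand":0},{"dp":[0,0,0.04],"twist":[0,0,0],"hand":0},{"dp":[0,0,0.04],"twist":[0,0,0],"hand":0},{"dp":[0,0,0.04],"twist":[0,0,0],"hand":0},{"dp":[0,0,0.04],"twist":[0,0,0],"hand":0},{"dp":[0,0,0],"twist":[0,0,0],"hand":0.25},{"dp":[0,0,0],"twist":[0,0,0],"hand":0.32},{"dp":[0,0,0],"twist":[0,0,0],"hand":0.36},{"dp":[0,0,0],"twist":[0,0,0],"hand":0.4},{"dp":[0,0,0],"twist":[0,0,0],"hand":0.45},{"dp":[0,0,0],"twist":[0,0,0],"hand":0.45},{"dp":[0,0,0],"twist":[0,0,0],"hand":0.45}]' 8
```

```text
time_s: 2.7
ee_pos: [0.4799, -0.1226, 0.0161]
orientation: [1.655, 2.668, 0.001]
force: [-1.1, -0.0, 7.3]
opening: 0.0597
grasp_force: 8.0
```

```bash
python3 -m handwheel '[{"dp":[0,0,-0.015],"twist":[0,0,0],"hand":0.45},{"dp":[0,0,-0.04],"twist":[0,0,0],"hand":0.45},{"dp":[0,0,-0.05],"twist":[0,0,0],"hand":0.45},{"dp":[0,0,0],"twist":[0,0,0],"hand":0.45}]'
python3 - <<'E'
from h import *
from rig import grab_frame
import cv2
a=grab_frame("scene")[110:300,320:460];b=grab_frame("side")[110:270,310:430]
a=cv2.resize(a,(420,570),interpolation=cv2.INTER_CUBIC);b=cv2.resize(b,(360,480),interpolation=cv2.INTER_CUBIC)
b=np.vstack([b,np.zeros((90,360,3),np.uint8)])
cv2.imwrite("pics/rack1.png",np.hstack([a,b]))
E
```

```text
time_s: 3.2
ee_pos: [0.4815, -0.123, 0.124]
orientation: [1.652, 2.664, 0.004]
force: [-0.3, 0.6, -1.3]
opening: 0.06
grasp_force: 8.0
```

View pics/rack1.png

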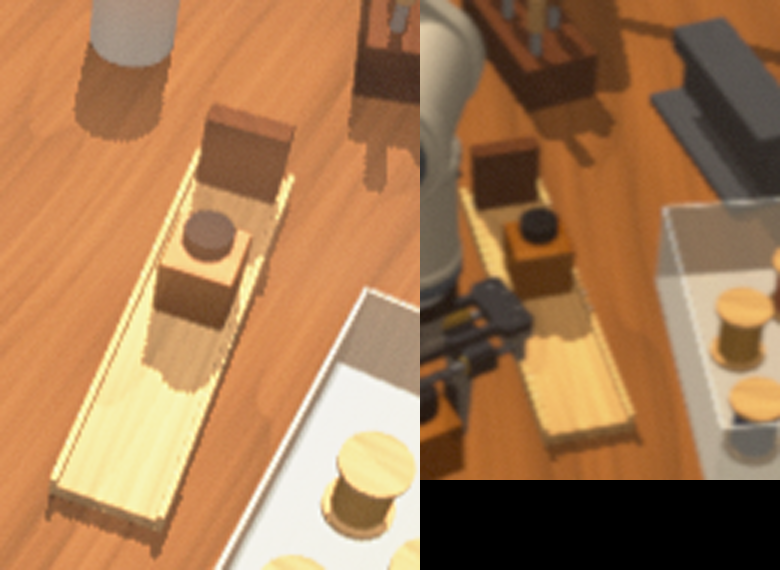

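Bottle_c is in the rack with its cap at about (209,228) in the crop, well short of the bookend, whose foot runs from (197,183) to (275,205). It stands nearly square in the rack.

```bash
cat >> h.py <<'E'
yaw=np.radians(11.1);RX=np.array([np.cos(yaw),np.sin(yaw)]);RY=np.array([-np.sin(yaw),np.cos(yaw)]);END=np.array([.638,-.0105])
def rk(p):p=np.array(p)[:2]-END;return (p@RX).round(4),(p@RY).round(4)
E
python3 - <<'E'
from h import *
s,d=calibration("scene"),calibration("side")
S=lambda x,y:onz(s,(320+x/3,110+y/3),Z)
D=lambda x,y:onz(d,(310+(x-420)/3,110+y/3),Z)
Z=.095;a,b=S(209,228),D(540,222);print("cap",a,b,rk(a),rk(b))
Z=.015
for n,L in(("c foot",(S(155,308),S(222,327),D(513,290),D(572,298))),("bookend",(S(197,183),S(275,205),D(477,208),D(540,200)))):
    print(n,[(p[:2],rk(p)) for p in L])
Z=.023
print([(p,rk(p)) for p in(S(52,487),S(163,522),S(200,150),S(293,176),D(549,440),D(634,424))])
E
```

```text
cap [0.6064 0.1967 0.095 ] [0.6073 0.1886 0.095 ] (np.float64(0.0089), np.float64(0.2094)) (np.float64(0.0082), np.float64(0.2013))
c foot [(array([0.5857, 0.1661]), (np.float64(-0.0173), np.float64(0.1834))), (array([0.6396, 0.1781]), (np.float64(0.0379), np.float64(0.1848))), (array([0.5809, 0.1776]), (np.float64(-0.0198), np.float64(0.1956))), (array([0.6396, 0.1629]), (np.float64(0.035), np.float64(0.1698)))]
bookend [(array([0.5509, 0.3045]), (np.float64(-0.0248), np.float64(0.3259))), (array([0.6181, 0.3181]), (np.float64(0.0437), np.float64(0.3263))), (array([0.5501, 0.307 ]), (np.float64(-0.0251), np.float64(0.3285))), (array([0.6182, 0.3167]), (np.float64(0.0436), np.float64(0.3249)))]
[(array([ 0.6041, -0.0245,  0.023 ]), (np.float64(-0.036), np.float64(-0.0072))), (array([ 0.6857, -0.0065,  0.023 ]), (np.float64(0.0476), np.float64(-0.0053))), (array([0.5377, 0.333 , 0.023 ]), (np.float64(-0.0323), np.float64(0.3564))), (array([0.6186, 0.3491, 0.023 ]), (np.float64(0.0502), np.float64(0.3566))), (array([ 0.6016, -0.0343,  0.023 ]), (np.float64(-0.0403), np.float64(-0.0163))), (array([ 0.682 , -0.0182,  0.023 ]), (np.float64(0.0417), np.float64(-0.016)))]
```

```bash
cat >> h.py <<'E'
from scipy.spatial.transform import Rotation as R
def go(o,target,tool_yaw):
    """first-translation in present tool axes, then twist units about tool z"""
    Rt=R.from_rotvec(o["orientation"]).as_matrix();now=np.degrees(np.arctan2(Rt[1,1],Rt[0,1]))
    print("dp",(Rt.T@(np.array(target)-o["ee_pos"])).round(4),"yaw now",now.round(2),"twist z",((now-tool_yaw)/8).round(3),"tilt",Rt[:,2].round(4))
def P(lat,y,z):return np.r_[END+lat*RX+y*RY,z]
E
python3 - <<'E'
from h import *
from rig import bot
s=calibration("scene")
for z in(0.03,.06,.09):print(onz(s,(441.7,206.7),z),onz(s,(320+215/3,300),z))
go(bot.observe(),P(.008,.135,.124),11);print(P(.008,.135,.124))
E
```

```text
[0.7221 0.2615 0.03  ] [ 0.7354 -0.0243  0.03  ]
[0.7262 0.2356 0.06  ] [ 0.7391 -0.0403  0.06  ]
[0.7303 0.2097 0.09  ] [ 0.7428 -0.0563  0.09  ]
dp [ 0.1575  0.2355 -0.0034] yaw now 26.4 twist z 1.925 tilt [ 1.7e-03 -4.0e-04 -1.0e+00]
[0.61985988 0.12351469 0.124     ]
```

```bash
python3 -m handwheel '[{"dp":[0.015,0.022,0],"twist":[0,0,0],"hand":0.45},{"dp":[0.025,0.038,0],"twist":[0,0,0],"hand":0.45},{"dp":[0.025,0.038,0],"twist":[0,0,0],"hand":0.45},{"dp":[0.025,0.038,0],"twist":[0,0,0],"hand":0.45},{"dp":[0.025,0.038,0],"twist":[0,0,0],"hand":0.45},{"dp":[0.025,0.038,0],"twist":[0,0,0],"hand":0.45},{"dp":[0.0175,0.0235,0],"twist":[0,0,0],"hand":0.45},{"dp":[0,0,0],"twist":[0,0,0.6],"hand":0.45},{"dp":[0,0,0],"twist":[0,0,0.7],"hand":0.45},{"dp":[0,0,0],"twist":[0,0,0.62],"hand":0.45},{"dp":[0,0,0],"twist":[0,0,0],"hand":0.45},{"dp":[0,0,0],"twist":[0,0,0],"hand":0.45}]'
python3 - <<'E'
from h import *
from rig import bot,grab_frame
import cv2,pickle
o=bot.observe();c=calibration("wrist");go(o,P(.008,.135,.124),11)
w=grab_frame("wrist");s=grab_frame("scene")[110:300,300:460]
pickle.dump(c,open("w2.pkl","wb"))
cv2.imwrite("pics/w2.png",w)
E
```

```text
time_s: 4.8
ee_pos: [0.6191, 0.1234, 0.1186]
orientation: [-1.995, -2.426, 0.002]
force: [-0.2, -1.1, -2.4]
opening: 0.0602
grasp_force: 8.0
dp [-0.      0.0008 -0.0054] yaw now 11.14 twist z 0.018 tilt [-1.7e-03 -3.0e-04 -1.0e+00]
```

View pics/w2.png

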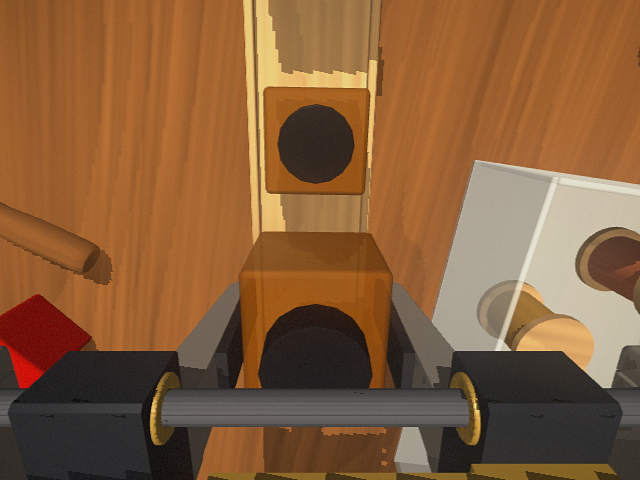

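The held bottle A is aligned with the rack. Bottle_c's top face spans (265,88) to (369,193), and A's leading bottom edge is at row 233, columns 262 to 375. I'll compute the gap.

Run:
```python
from h import *
import pickle
from rig import bot
o=bot.observe();c=pickle.load(open("w2.pkl","rb"));z=o["ee_pos"][2]-.0161
for n,u,h in(("c far L",(265,88),.073),("c far R",(369,89),.073),("c near R",(366,193),.073),("c near L",(266,193),.073),("A L",(260,233),z),("A R",(376,233),z),("lipL0",(244.5,0),.023),("lipL",(252,230),.023),("lipR0",(381,0),.023)):
    p=onz(c,u,h);print(n,p,rk(p))
print("tcp",rk(o["ee_pos"]))
```

```text
c far L [0.5716 0.2197 0.073 ] (np.float64(-0.0208), np.float64(0.2387))
c far R [0.6279 0.2302 0.073 ] (np.float64(0.0364), np.float64(0.2381))
c near R [0.6398 0.1738 0.073 ] (np.float64(0.0372), np.float64(0.1805))
c near L [0.5812 0.1622 0.073 ] (np.float64(-0.0225), np.float64(0.1804))
A L [0.5844 0.1463 0.103 ] (np.float64(-0.0224), np.float64(0.1642))
A R [0.6449 0.1583 0.103 ] (np.float64(0.0393), np.float64(0.1643))
lipL0 [0.5436 0.2718 0.023 ] (np.float64(-0.0383), np.float64(0.2952))
lipL [0.5702 0.1222 0.023 ] (np.float64(-0.041), np.float64(0.1433))
lipR0 [0.6288 0.2886 0.023 ] (np.float64(0.0486), np.float64(0.2953))
tcp (np.float64(0.0076), np.float64(0.135))
```

```bash
python3 -m handwheel '[{"dp":[0,-0.002,0.02],"twist":[0,0,0],"hand":0.45},{"dp":[0,0,0.03],"twist":[0,0,0],"hand":0.45},{"dp":[0,0,0.02],"twist":[0,0,0],"hand":0.45},{"dp":[0,0,0.008],"twist":[0,0,0],"hand":0.45},{"dp":[0,0,0.002],"twist":[0,0,0],"hand":0.45},{"dp":[0,0,0],"twist":[0,0,0],"hand":0.45},{"dp":[0,0,0],"twist":[0,0,0],"hand":0.45}]'
```

```text
time_s: 5.78
ee_pos: [0.6183, 0.1232, 0.0404]
orientation: [1.997, 2.424, 0.002]
force: [0.4, 0.6, -0.3]
opening: 0.0602
grasp_force: 8.0
```

```bash
python3 -m handwheel '[{"dp":[0,0,0.003],"twist":[0,0,0],"hand":0.45},{"dp":[0,0,0.002],"twist":[0,0,0],"hand":0.45},{"dp":[0,0,0.001],"twist":[0,0,0],"hand":0.45},{"dp":[0,0,0.001],"twist":[0,0,0],"hand":0.45},{"dp":[0,0,0],"twist":[0,0,0],"hand":0.45},{"dp":[0,0,0],"twist":[0,0,0],"hand":0.45}]'; python3 -m handwheel '[{"dp":[0,0,0.001],"twist":[0,0,0],"hand":0.45},{"dp":[0,0,0],"twist":[0,0,0],"hand":0.45}]'
```

```text
time_s: 6.52
ee_pos: [0.6178, 0.1231, 0.0326]
orientation: [1.997, 2.425, 0.0]
force: [0.2, -0.3, -1.5]
opening: 0.0599
grasp_force: 8.0
time_s: 6.78
ee_pos: [0.6177, 0.1231, 0.0315]
orientation: [-1.997, -2.425, 0.0]
force: [0.2, 1.1, -1.9]
opening: 0.0601
grasp_force: 8.0
```

```bash
python3 -m handwheel '[{"dp":[0,0,0.001],"twist":[0,0,0],"hand":0.45},{"dp":[0,0,0],"twist":[0,0,0],"hand":0.45}]'; python3 -m handwheel '[{"dp":[0,0,0.001],"twist":[0,0,0],"hand":0.45},{"dp":[0,0,0],"twist":[0,0,0],"hand":0.45}]'
```

```text
time_s: 7.02
ee_pos: [0.6178, 0.1231, 0.0311]
orientation: [1.998, 2.425, 0.0]
force: [-1.7, 0.6, 5.2]
opening: 0.0601
grasp_force: 8.0
time_s: 7.28
ee_pos: [0.6178, 0.1231, 0.0304]
orientation: [1.998, 2.425, 0.0]
force: [-3.5, -0.4, 9.1]
opening: 0.0605
grasp_force: 8.0
```

```bash
python3 -m handwheel '[{"dp":[0,0,-0.001],"twist":[0,0,0],"hand":0.45},{"dp":[0,0,0],"twist":[0,0,0],"hand":0.3},{"dp":[0,0,0],"twist":[0,0,0],"hand":0.2},{"dp":[0,0,0],"twist":[0,0,0],"hand":0.1},{"dp":[0,0,0],"twist":[0,0,0],"hand":0.1},{"dp":[0,0,-0.02],"twist":[0,0,0],"hand":0.1},{"dp":[0,0,-0.05],"twist":[0,0,0],"hand":0.1},{"dp":[0,0,-0.05],"twist":[0,0,0],"hand":0.1},{"dp":[0,0,-0.05],"twist":[0,0,0],"hand":0.0},{"dp":[0,0,-0.02],"twist":[0,0,0],"hand":0.0},{"dp":[0,0,0],"twist":[0,0,0],"hand":0.0}]'
python3 - <<'E'
from h import *
from rig import bot
go(bot.observe(),[.5235,-.317,.215],-16)
E
```

```text
time_s: 8.65
ee_pos: [0.6189, 0.1233, 0.2238]
orientation: [1.995, 2.422, 0.006]
force: [-1.0, -0.3, -1.4]
opening: 0.0918
grasp_force: 0.0
dp [-0.4139 -0.178   0.0079] yaw now 11.04 twist z 3.38 tilt [ 4.8e-03  9.0e-04 -1.0e+00]
```

```bash
python3 -m handwheel '[{"dp":[-0.042,-0.018,0],"twist":[0,0,0],"hand":0},{"dp":[-0.052,-0.022,0],"twist":[0,0,0],"hand":0},{"dp":[-0.052,-0.022,0],"twist":[0,0,0],"hand":0},{"dp":[-0.052,-0.022,0],"twist":[0,0,0],"hand":0},{"dp":[-0.052,-0.022,0],"twist":[0,0,0],"hand":0},{"dp":[-0.052,-0.022,0],"twist":[0,0,0],"hand":0},{"dp":[-0.052,-0.022,0],"twist":[0,0,0],"hand":0},{"dp":[-0.052,-0.022,0],"twist":[0,0,0],"hand":0},{"dp":[0,0,0],"twist":[0,0,1.15],"hand":0},{"dp":[0,0,0],"twist":[0,0,1.15],"hand":0},{"dp":[0,0,0.005],"twist":[0,0,1.1],"hand":0},{"dp":[0,0,0],"twist":[0,0,0],"hand":0}]'
python3 - <<'E'
from h import *
from rig import bot,grab_frame
import cv2,pickle
o=bot.observe();c=calibration("wrist");pickle.dump((o,c),open("w3.pkl","wb"));go(o,[.5235,-.317,.215],-16)
w=grab_frame("wrist");s=grab_frame("scene")
cv2.imwrite("pics/w3.png",np.hstack([cv2.resize(w[40:400,100:540],(440,360)),cv2.resize(s[110:300,320:460],(265,360))]))
E
```

```text
time_s: 10.15
ee_pos: [0.5258, -0.3079, 0.2142]
orientation: [-2.509, -1.887, 0.001]
force: [0.0, 0.1, 0.1]
opening: 0.0919
grasp_force: 0.0
dp [-0.0094  0.0003 -0.0008] yaw now -16.11 twist z -0.013 tilt [-0.0021  0.0013 -1.    ]
```

View pics/w3.png

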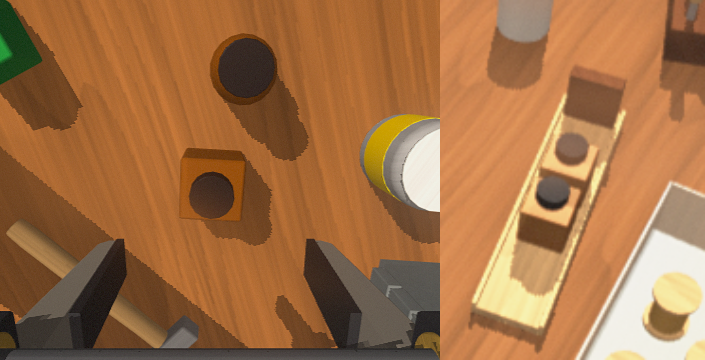

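Bottle A stands upright behind bottle_c. Bottle B's top face spans crop (181,159) to (243,220), with the round jar above it, the tin to the right and the mallet to the lower left. I'll compute the offsets and the clearance to the mallet.

Run:
```python
from h import *
import pickle
o,c=pickle.load(open("w3.pkl","rb"));Rt=R.from_rotvec(o["orientation"]).as_matrix()
T=lambda u,z:(Rt.T@(onz(c,(u[0]+100,u[1]+40),z)-o["ee_pos"])).round(4)
q=np.array([T(u,.058) for u in((181,159),(244,158),(243,220),(180,219))]);print(q,q.mean(0),T((211,195),.08))
print("jar",T((246,68),.087),"tin",T((365,155),.09),"mallet",T((15,225),.02),T((180,320),.05),T((150,315),.02))
```

```text
[[ 0.0201 -0.0311  0.1563]
 [ 0.0211  0.026   0.1562]
 [-0.0387  0.0265  0.1561]
 [-0.0377 -0.0336  0.1563]] [-0.0088   -0.00305   0.156225] [-0.0073 -0.0037  0.1342]
jar [0.0967 0.0236 0.1272] tin [0.0298 0.122  0.124 ] mallet [-0.059  -0.2144  0.1947] [-0.1557 -0.0376  0.1642] [-0.1704 -0.0756  0.1943]
```

```bash
python3 -m handwheel '[{"dp":[-0.008,-0.003,0.04],"twist":[0,0,0],"hand":0},{"dp":[0,0,0.04],"twist":[0,0,0],"hand":0},{"dp":[0,0,0.04],"twist":[0,0,0],"hand":0},{"dp":[0,0,0.04],"twist":[0,0,0],"hand":0},{"dp":[0,0,0.038],"twist":[0,0,0],"hand":0},{"dp":[0,0,0],"twist":[0,0,0],"hand":0.25},{"dp":[0,0,0],"twist":[0,0,0],"hand":0.32},{"dp":[0,0,0],"twist":[0,0,0],"hand":0.36},{"dp":[0,0,0],"twist":[0,0,0],"hand":0.4},{"dp":[0,0,0],"twist":[0,0,0],"hand":0.45},{"dp":[0,0,0],"twist":[0,0,0],"hand":0.45},{"dp":[0,0,0],"twist":[0,0,0],"hand":0.45}]' 8
```

```text
time_s: 11.75
ee_pos: [0.5225, -0.3157, 0.0193]
orientation: [2.51, 1.886, 0.001]
force: [-0.5, 0.9, 7.6]
opening: 0.0607
grasp_force: 7.9
```

```bash
python3 -m handwheel '[{"dp":[0,0,-0.015],"twist":[0,0,0],"hand":0.45},{"dp":[0,0,-0.04],"twist":[0,0,0],"hand":0.45},{"dp":[0,0,-0.055],"twist":[0,0,0],"hand":0.45},{"dp":[0,0,0],"twist":[0,0,0],"hand":0.45}]'
python3 - <<'E'
from h import *
from rig import bot
o=bot.observe();go(o,P(.006,.06,.125),11);print(P(.006,.06,.125))
E
```

```text
time_s: 12.25
ee_pos: [0.5244, -0.3169, 0.1331]
orientation: [2.505, 1.882, 0.005]
force: [-0.3, 0.0, -2.4]
opening: 0.0612
grasp_force: 7.9
dp [0.382  0.0017 0.0073] yaw now -16.16 twist z -3.394 tilt [ 0.0076 -0.0046 -1.    ]
[0.63233644 0.04953269 0.125     ]
```

```bash
python3 -m handwheel '[{"dp":[0.025,0,0],"twist":[0,0,0],"hand":0.45},{"dp":[0.045,0,0],"twist":[0,0,0],"hand":0.45},{"dp":[0.05,0.001,0],"twist":[0,0,0],"hand":0.45},{"dp":[0.05,0.001,0],"twist":[0,0,0],"hand":0.45},{"dp":[0.05,0,0],"twist":[0,0,0],"hand":0.45},{"dp":[0.05,0,0],"twist":[0,0,0],"hand":0.45},{"dp":[0.05,0,0],"twist":[0,0,0],"hand":0.45},{"dp":[0.04,0,0],"twist":[0,0,-0.6],"hand":0.45},{"dp":[0.02,0,0],"twist":[0,0,-0.9],"hand":0.45},{"dp":[0,0,0],"twist":[0,0,-1],"hand":0.45},{"dp":[0,0,0],"twist":[0,0,-0.89],"hand":0.45},{"dp":[0,0,0],"twist":[0,0,0],"hand":0.45}]'
python3 - <<'E'
from h import *
from rig import bot
o=bot.observe();go(o,P(.006,.06,.125),11);print(rk(o["ee_pos"]))
E
```

```text
time_s: 13.75
ee_pos: [0.627, 0.0497, 0.1271]
orientation: [-1.999, -2.422, 0.001]
force: [0.3, 0.2, -1.4]
opening: 0.061
grasp_force: 7.9
dp [-0.0012  0.0052  0.0021] yaw now 10.92 twist z -0.01 tilt [-1.1e-03 -1.0e-04 -1.0e+00]
(np.float64(0.0008), np.float64(0.0612))
```

```bash
python3 -m handwheel '[{"dp":[-0.001,0.005,0.02],"twist":[0,0,0],"hand":0.45},{"dp":[0,0,0.03],"twist":[0,0,0],"hand":0.45},{"dp":[0,0,0.02],"twist":[0,0,0],"hand":0.45},{"dp":[0,0,0.012],"twist":[0,0,0],"hand":0.45},{"dp":[0,0,0.004],"twist":[0,0,0],"hand":0.45},{"dp":[0,0,0],"twist":[0,0,0],"hand":0.45},{"dp":[0,0,0],"twist":[0,0,0],"hand":0.45}]'
```

```text
time_s: 14.62
ee_pos: [0.6334, 0.0497, 0.0424]
orientation: [1.999, 2.423, 0.002]
force: [-0.1, 0.1, -2.0]
opening: 0.0608
grasp_force: 7.9
```

```bash
python3 -m handwheel '[{"dp":[0,0,0.003],"twist":[0,0,0],"hand":0.45},{"dp":[0,0,0.002],"twist":[0,0,0],"hand":0.45},{"dp":[0,0,0.001],"twist":[0,0,0],"hand":0.45},{"dp":[0,0,0],"twist":[0,0,0],"hand":0.45},{"dp":[0,0,0],"twist":[0,0,0],"hand":0.45}]'; python3 -m handwheel '[{"dp":[0,0,0.001],"twist":[0,0,0],"hand":0.45},{"dp":[0,0,0],"twist":[0,0,0],"hand":0.45}]'
```

```text
time_s: 15.25
ee_pos: [0.6327, 0.0496, 0.0356]
orientation: [-1.999, -2.423, 0.0]
force: [0.2, 0.8, -2.2]
opening: 0.0608
grasp_force: 7.9
time_s: 15.5
ee_pos: [0.6327, 0.0496, 0.0345]
orientation: [-1.999, -2.423, 0.0]
force: [0.8, -0.8, -1.5]
opening: 0.061
grasp_force: 7.9
```

```bash
python3 -m handwheel '[{"dp":[0,0,0.001],"twist":[0,0,0],"hand":0.45},{"dp":[0,0,0],"twist":[0,0,0],"hand":0.45}]'
```

```text
time_s: 15.75
ee_pos: [0.6327, 0.0496, 0.0342]
orientation: [1.999, 2.423, -0.0]
force: [-2.6, -0.9, 5.0]
opening: 0.0606
grasp_force: 7.9
```

```bash
python3 -m handwheel '[{"dp":[0,0,-0.001],"twist":[0,0,0],"hand":0.45},{"dp":[0,0,0],"twist":[0,0,0],"hand":0.3},{"dp":[0,0,0],"twist":[0,0,0],"hand":0.2},{"dp":[0,0,0],"twist":[0,0,0],"hand":0.1},{"dp":[0,0,0],"twist":[0,0,0],"hand":0.1},{"dp":[0,0,-0.02],"twist":[0,0,0],"hand":0.1},{"dp":[0,0,-0.05],"twist":[0,0,0],"hand":0.1},{"dp":[0,0,-0.04],"twist":[0,0,0],"hand":0.1},{"dp":[-0.03,0,0],"twist":[0,0,0],"hand":0.5},{"dp":[-0.032,0,0],"twist":[0,0,0],"hand":1},{"dp":[0,0,0],"twist":[0,0,0],"hand":1},{"dp":[0,0,0],"twist":[0,0,0],"hand":1}]'
python3 - <<'E'
from h import *
from rig import bot,grab_frame
import cv2,pickle
o=bot.observe();c=calibration("wrist");pickle.dump((o,c),open("w4.pkl","wb"));print(rk(o["ee_pos"]));go(o,P(.006,-.004,.025),11)
w=grab_frame("wrist")
cv2.imwrite("pics/w4.png",w)
E
```

```text
time_s: 17.25
ee_pos: [0.6445, -0.0109, 0.1454]
orientation: [2.0, 2.423, 0.001]
force: [0.1, 0.3, 0.0]
opening: 0.0451
grasp_force: 0.0
(np.float64(0.0063), np.float64(-0.0016))
dp [-0.0024 -0.0004  0.1204] yaw now 10.93 twist z -0.008 tilt [ 5.e-04  3.e-04 -1.e+00]
```

View pics/w4.png

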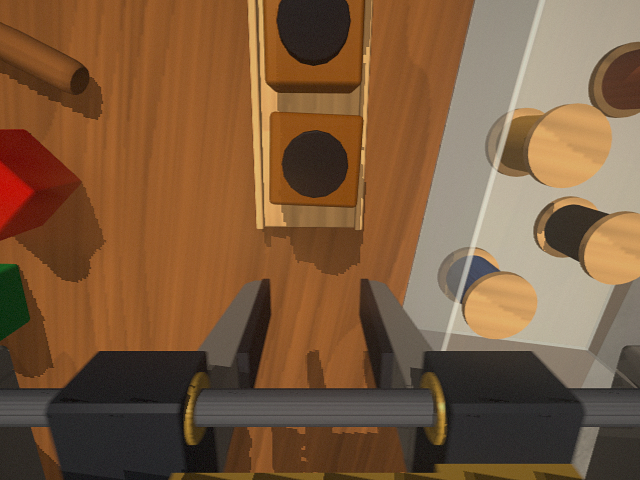

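Bottle B stands upright in the rack, with its top face from (271,112) to (362,206) and A ahead of it. I'll set the fingers about 20 mm apart to make a broad pusher, lower behind B and push slowly.

```bash
python3 -m handwheel '[{"dp":[-0.006,0,0.03],"twist":[0,0,0],"hand":0.78},{"dp":[0,0,0.04],"twist":[0,0,0],"hand":0.78},{"dp":[0,0,0.03],"twist":[0,0,0],"hand":0.78},{"dp":[0,0,0.016],"twist":[0,0,0],"hand":0.78},{"dp":[0,0,0],"twist":[0,0,0],"hand":0.78},{"dp":[0,0,0],"twist":[0,0,0],"hand":0.78}]'
python3 -c "
from h import *
from rig import bot
o=bot.observe();print(rk(o['ee_pos']));go(o,P(.006,.1,.028),11)"
```

```text
time_s: 18.05
ee_pos: [0.6465, -0.0169, 0.0298]
orientation: [1.998, 2.423, 0.002]
force: [0.8, 0.9, 0.4]
opening: 0.0203
grasp_force: 0.0
(np.float64(0.0071), np.float64(-0.0079))
dp [ 0.1079 -0.0014  0.0017] yaw now 10.97 twist z -0.003 tilt [ 0.0016 -0.     -1.    ]
```

```bash
python3 -m handwheel '[{"dp":[0.004,0,0],"twist":[0,0,0],"hand":0.78},{"dp":[0.004,0,0],"twist":[0,0,0],"hand":0.78},{"dp":[0.004,0,0],"twist":[0,0,0],"hand":0.78},{"dp":[0.003,0,0],"twist":[0,0,0],"hand":0.78},{"dp":[0.003,0,0],"twist":[0,0,0],"hand":0.78},{"dp":[0.003,0,0],"twist":[0,0,0],"hand":0.78},{"dp":[0.003,0,0],"twist":[0,0,0],"hand":0.78},{"dp":[0.003,0,0],"twist":[0,0,0],"hand":0.78},{"dp":[0.003,0,0],"twist":[0,0,0],"hand":0.78},{"dp":[0.003,0,0],"twist":[0,0,0],"hand":0.78},{"dp":[0.003,0,0],"twist":[0,0,0],"hand":0.78},{"dp":[0.003,0,0],"twist":[0,0,0],"hand":0.78}]'
python3 -c "
from h import *
from rig import bot
o=bot.observe();print(rk(o['ee_pos']));go(o,P(.006,.1,.028),11)"
```

```text
time_s: 19.55
ee_pos: [0.6382, 0.0213, 0.0286]
orientation: [1.999, 2.423, -0.0]
force: [0.6, -1.6, 0.7]
opening: 0.0199
grasp_force: 0.4
(np.float64(0.0063), np.float64(0.0312))
dp [ 0.0688 -0.0004  0.0006] yaw now 10.96 twist z -0.005 tilt [-0.e+00 -1.e-04 -1.e+00]
```

```bash
for i in 1; do :; done; python3 -m handwheel '[{"dp":[0.003,0,0],"twist":[0,0,0],"hand":0.78},{"dp":[0.003,0,0],"twist":[0,0,0],"hand":0.78},{"dp":[0.003,0,0],"twist":[0,0,0],"hand":0.78},{"dp":[0.003,0,0],"twist":[0,0,0],"hand":0.78},{"dp":[0.003,0,0],"twist":[0,0,0],"hand":0.78},{"dp":[0.003,0,0],"twist":[0,0,0],"hand":0.78},{"dp":[0.003,0,0],"twist":[0,0,0],"hand":0.78},{"dp":[0.003,0,0],"twist":[0,0,0],"hand":0.78},{"dp":[0.003,0,0],"twist":[0,0,0],"hand":0.78},{"dp":[0.003,0,0],"twist":[0,0,0],"hand":0.78},{"dp":[0.003,0,0],"twist":[0,0,0],"hand":0.78},{"dp":[0.003,0,0],"twist":[0,0,0],"hand":0.78}]'
python3 -c "
from h import *
from rig import bot
o=bot.observe();print(rk(o['ee_pos']));go(o,P(.006,.1,.028),11)"
```

```text
time_s: 21.05
ee_pos: [0.6313, 0.0567, 0.0286]
orientation: [1.999, 2.423, -0.0]
force: [0.9, -3.6, 0.3]
opening: 0.0203
grasp_force: 1.3
(np.float64(0.0064), np.float64(0.0672))
dp [ 0.0328 -0.0005  0.0006] yaw now 10.96 twist z -0.005 tilt [ 0. -0. -1.]
```

```bash
python3 -m handwheel '[{"dp":[0.003,0,0],"twist":[0,0,0],"hand":0.78},{"dp":[0.003,0,0],"twist":[0,0,0],"hand":0.78},{"dp":[0.003,0,0],"twist":[0,0,0],"hand":0.78},{"dp":[0.003,0,0],"twist":[0,0,0],"hand":0.78},{"dp":[0.003,0,0],"twist":[0,0,0],"hand":0.78},{"dp":[0.003,0,0],"twist":[0,0,0],"hand":0.78},{"dp":[0.003,0,0],"twist":[0,0,0],"hand":0.78},{"dp":[0.003,0,0],"twist":[0,0,0],"hand":0.78},{"dp":[0.003,0,0],"twist":[0,0,0],"hand":0.78},{"dp":[0.003,0,0],"twist":[0,0,0],"hand":0.78},{"dp":[0.003,0,0],"twist":[0,0,0],"hand":0.78},{"dp":[0.003,0,0],"twist":[0,0,0],"hand":0.78}]'
python3 -c "
from h import *
from rig import bot,grab_frame
import cv2
o=bot.observe();print(rk(o['ee_pos']));go(o,P(.006,.13,.028),11)
s=grab_frame('scene')[100:300,320:460];d=grab_frame('side')[110:270,310:430]
cv2.imwrite('pics/p1.png',np.hstack([cv2.resize(s,(400,571),interpolation=2),cv2.resize(d,(380,571),interpolation=2)]))"
```

```text
time_s: 22.55
ee_pos: [0.6245, 0.092, 0.0286]
orientation: [1.999, 2.423, 0.0]
force: [0.1, -2.9, 1.2]
opening: 0.0201
grasp_force: 1.4
(np.float64(0.0065), np.float64(0.1032))
dp [ 0.0268 -0.0006  0.0006] yaw now 10.96 twist z -0.005 tilt [ 1.e-04 -0.e+00 -1.e+00]
```

View pics/p1.png

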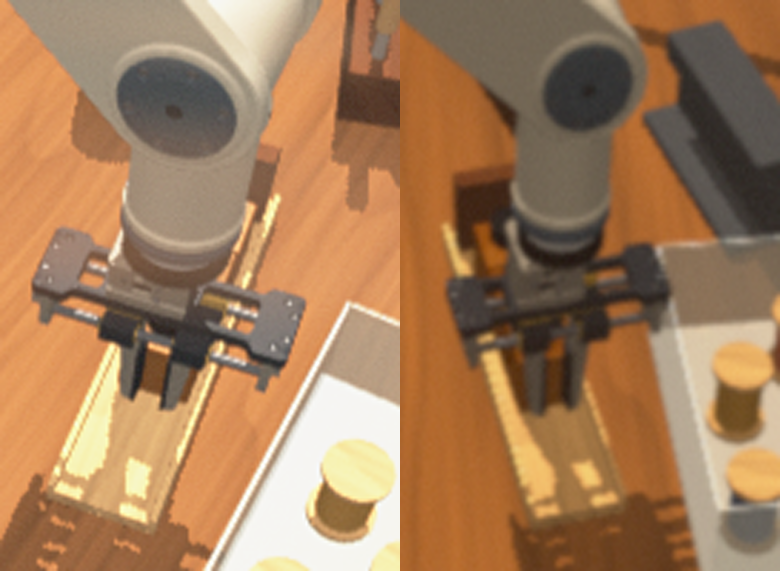

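The arm hides the row here, but the pusher sits squarely behind B. I'll carry on by force, with smaller steps near the bookend.

```bash
python3 -m handwheel '[{"dp":[0.003,0,0],"twist":[0,0,0],"hand":0.78},{"dp":[0.003,0,0],"twist":[0,0,0],"hand":0.78},{"dp":[0.003,0,0],"twist":[0,0,0],"hand":0.78},{"dp":[0.003,0,0],"twist":[0,0,0],"hand":0.78},{"dp":[0.003,0,0],"twist":[0,0,0],"hand":0.78},{"dp":[0.003,0,0],"twist":[0,0,0],"hand":0.78},{"dp":[0.003,0,0],"twist":[0,0,0],"hand":0.78},{"dp":[0.002,0,0],"twist":[0,0,0],"hand":0.78}]'; for k in 1 2; do :; done; python3 -m handwheel '[{"dp":[0.001,0,0],"twist":[0,0,0],"hand":0.78},{"dp":[0.001,0,0],"twist":[0,0,0],"hand":0.78}]'; python3 -m handwheel '[{"dp":[0.001,0,0],"twist":[0,0,0],"hand":0.78},{"dp":[0.001,0,0],"twist":[0,0,0],"hand":0.78}]'
```

```text
time_s: 23.65
ee_pos: [0.6201, 0.1146, 0.0286]
orientation: [-1.999, -2.424, 0.0]
force: [0.6, -2.4, 0.0]
opening: 0.0201
grasp_force: 1.2
time_s: 23.9
ee_pos: [0.6197, 0.1164, 0.0286]
orientation: [-1.999, -2.423, 0.0]
force: [-0.1, -2.9, 0.6]
opening: 0.02
grasp_force: 1.2
time_s: 24.15
ee_pos: [0.6194, 0.1184, 0.0286]
orientation: [-1.999, -2.423, 0.0]
force: [0.5, -2.2, 0.5]
opening: 0.0203
grasp_force: 1.2
```

```bash
python3 -m handwheel '[{"dp":[0.001,0,0],"twist":[0,0,0],"hand":0.78},{"dp":[0.001,0,0],"twist":[0,0,0],"hand":0.78}]' | grep -E "ee|^force"; python3 -m handwheel '[{"dp":[0.0005,0,0],"twist":[0,0,0],"hand":0.78},{"dp":[0.0005,0,0],"twist":[0,0,0],"hand":0.78}]'| grep -E "ee|^force"
```

```text
ee_pos: [0.619, 0.1204, 0.0286]
force: [0.7, -2.1, 0.1]
ee_pos: [0.6188, 0.1214, 0.0286]
force: [0.7, -1.3, 0.6]
```

```bash
python3 -m handwheel '[{"dp":[0.0005,0,0],"twist":[0,0,0],"hand":0.78},{"dp":[0.0005,0,0],"twist":[0,0,0],"hand":0.78}]'| grep -E "ee|^force"
```

```text
ee_pos: [0.6187, 0.1223, 0.0286]
force: [0.0, -2.4, 0.4]
```

```bash
python3 -m handwheel '[{"dp":[0.0005,0,0],"twist":[0,0,0],"hand":0.78},{"dp":[0.0005,0,0],"twist":[0,0,0],"hand":0.78}]'| grep -E "ee|^force"
```

```text
ee_pos: [0.6184, 0.1231, 0.0286]
force: [1.9, -4.5, -0.2]
```

```bash
python3 -m handwheel '[{"dp":[0.0005,0,0],"twist":[0,0,0],"hand":0.78},{"dp":[0,0,0],"twist":[0,0,0],"hand":0.78}]'| grep -E "ee|^force"
```

```text
ee_pos: [0.6184, 0.1231, 0.0286]
force: [0.5, -6.6, 0.3]
```

The force rose from about 2 N to 6.6 N while the position stayed put, so the row is up against the bookend. Now I'll back off straight and look.

```bash
python3 -m handwheel '[{"dp":[0,0,0],"twist":[0,0,0],"hand":0.78},{"dp":[-0.001,0,0],"twist":[0,0,0],"hand":0.78},{"dp":[-0.003,0,0],"twist":[0,0,0],"hand":0.78},{"dp":[-0.02,0,0],"twist":[0,0,0],"hand":0.78},{"dp":[-0.03,0,0],"twist":[0,0,0],"hand":0.78},{"dp":[0,0,-0.05],"twist":[0,0,0],"hand":0.78},{"dp":[0,0,-0.06],"twist":[0,0,0],"hand":0.78},{"dp":[0.02,0,-0.06],"twist":[0,0,0],"hand":0.78},{"dp":[0.05,0,-0.03],"twist":[0,0,0],"hand":0.78},{"dp":[0.05,0,0],"twist":[0,0,0],"hand":0.78},{"dp":[0,0,0],"twist":[0,0,0],"hand":0.78},{"dp":[0,0,0],"twist":[0,0,0],"hand":0.78}]'
python3 - <<'E'
from h import *
from rig import bot,grab_frame
import cv2,pickle
o=bot.observe();c=calibration("wrist");pickle.dump((o,c),open("w5.pkl","wb"));print(rk(o["ee_pos"]))
cv2.imwrite("pics/w5.png",cv2.resize(grab_frame("wrist")[:360,180:460],None,fx=1.6,fy=1.6,interpolation=2))
E
```

```text
time_s: 26.9
ee_pos: [0.6059, 0.1873, 0.2275]
orientation: [1.999, 2.424, -0.001]
force: [0.9, -0.5, -0.2]
opening: 0.0197
grasp_force: 0.0
(np.float64(0.0065), np.float64(0.2002))
```

View pics/w5.png

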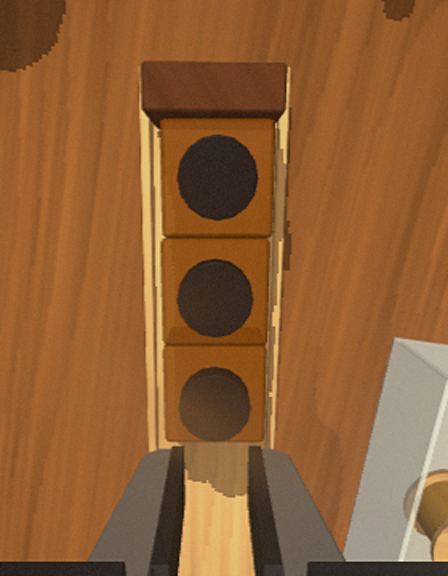

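The three bottles stand square in the rack and touch each other, with the far one against the bookend (joints at rows 237 and 345). I'll do a quick numeric check of the contact at the bookend before signing off.

Run:
```python
from h import *
import pickle
from rig import ticket
o,c=pickle.load(open("w5.pkl","rb"))
for n,u,z in(("bookend L",(148,110),.09),("bookend R",(281,110),.09),("c far L",(161,119),.073),("c far R",(273,119),.073),("j1 L",(163,237),.073),("j1 R",(270,237),.073),("j2 L",(165,345),.073),("j2 R",(266,345),.073),("B L",(167,441),.073),("B R",(264,440),.073)):
    print(n,rk(onz(c,(180+u[0]/1.6,u[1]/1.6),z)))
```

```text
bookend L (np.float64(-0.0264), np.float64(0.3262))
bookend R (np.float64(0.0378), np.float64(0.3261))
c far L (np.float64(-0.0217), np.float64(0.3242))
c far R (np.float64(0.0356), np.float64(0.3242))
j1 L (np.float64(-0.0224), np.float64(0.2656))
j1 R (np.float64(0.0356), np.float64(0.2655))
j2 L (np.float64(-0.023), np.float64(0.2056))
j2 R (np.float64(0.0348), np.float64(0.2054))
B L (np.float64(-0.0233), np.float64(0.1462))
B R (np.float64(0.035), np.float64(0.1468))
```

The spacing is 60 mm and the row is square. The far edge reads within 2 mm of the bookend, which is about what the rounded edges and the calibration allow, and the push force confirmed contact.

```bash
python3 -c "
from rig import ticket
print(ticket.sign_off())"
```

```text
the job is handed in; nothing more can be done
None
```

Both bottles are in the rack beside bottle_c, which is still nearest the bookend; I pressed the row against it at about 6.6 N and let go, the last wrist picture shows all three upright, square and touching, and the job was handed in at about 27 s.

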